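# Clamp a half-carved figure in the hold-down jig

## Robot

A 7-joint arm with a two-finger parallel gripper is mounted at the origin on the work surface. World frame = base frame: x ahead of the robot, y to its left, z up, the work surface at z = 0. Lengths are in m, angles in rad, forces in N, time in s.
With the tool pointing down it reaches from about 0.4 to 0.875 m from the base axis. Payload 19.3 kg.
Tool frame: the origin (TCP) lies midway between the tips of the shut fingers; the grasp point (between the pads) lies 19 mm behind it; z points along the fingers, y is the line along which they close (so a half turn about z gives the same grasp; the last joint's range is limited). The gripper opens to 85 mm and grips with 20 to 120 N. Pads are 22 mm wide; open, the fingers measure 114 mm over their backs; the gripper's body (76 mm by 85 mm) begins 54 mm behind the grasp point. The pads swing forward as they close: fully open they stand 13 mm farther back than shut.
Start: joints at [1.229, 0.521, -0.036, 1.599, 0.021, 1.021, -0.113], TCP at [0.168, -0.602, 0.231] pointing down, gripper open.
Joint ranges: [-2.91, 2.91], [-0.3, 2.13], [-1.5, 1.42], [0.17, 2.43], [-1.26, 4.41], [0.16, 1.93], [-2.52, 2.52]. Speed limits (rad/s): [1.89, 1.89, 2.39, 2.39, 3.01, 3.01, 3.01].

## Interface

Orientations are given as [roll, pitch, yaw] about the fixed x, y, z axes, in that order (R = Rz(yaw) Ry(pitch) Rx(roll)).
In Python, from workcell import * gives the robot as it stands. The module is installed in compiled form; this text tells all that it offers.
- The arm moves only by the tool play_rows, never from a script. Its argument "deltas" is a list of rows, each a list of 7 numbers: the shift along the tool's x, y, z in units of 500 mm (1.0 is 500 mm), then the turn, a rotation vector about the tool's x, y, z in units of 120 degrees (1.0 is 120 degrees), then the closure, from 0 (fully open) to 1 (shut). A call has 1 to 10 rows; each row is the pose to reach, as a shift and turn from the pose commanded when the call began, along the tool's axes at that moment; what a row does not reach only later rows make up. A row lasts 1/10 s, in which the tool goes at most 50 mm and 8.59 degrees, less where a joint would pass 70% of its speed; a pose out of reach is approached as far as the arm can. A call with a number of a shift or a turn outside -1 to 1 is refused whole. A call with a gripper value outside its range is refused whole. The fingers move at their own pace and stop on an object; "newtons" is the grip in N (left out, the last holds). Time passes only in rows, so rows that repeat a pose let the fingers close. It gives the time, the measured TCP pose, the force, the opening and the grip force at its end, in the units of the state.
- observe(): the state, without advancing time (a new reading comes with each control period).
- grab_frame(name): name is "scene" or "top" or "wrist"; returns the picture (384x512x3 uint8, red, green, blue); there is no depth.
- get_calibration(name): a dict with "fovy" (degrees; the focal length in pixels is half the picture's height over the tangent of half this angle, whatever the lens; pixels are square), "cx", "cy" (the principal point, pixels), "xyz" and "rotation" of the camera in the world. Camera axes: x right, y down, z forward; pixel columns grow to the right and rows downward; lengths in m; the calibration is good to about 2 mm. A picture is of the moment at which its call begins: read the wrist's pose just before it. get_calibration takes no time and is no camera call; for the wrist camera it gives the pose at the moment of the call.
- job_done(): hands the job in; it is judged then, once.
The state is a dict: "clock": time; "qpos": joint angles; "qd": joint speeds; "joint_efforts": joint torques, N m; "position": TCP position; "tool_rot": TCP orientation; "force": force on the tool from outside, world axes, zero at the start; "moment": the same for the moment, N m; "grip_width": finger opening in m; "finger_force": force on a finger pad.
Only numpy, scipy, OpenCV 4.12 (cv2) and the standard library are available. Lean on these libraries where they do the work, as an engineer would, in place of code of your own. Each camera call takes 0.05 s, during which the arm holds its last target. There are 200 camera calls.

## Task

Take the half-carved wooden figure (the block with a neck and head) and lay it flat on the plywood jig with its square block pushed up against both fences, back end against the end fence and the head pointing away from it. Then swing the clamp arm over the block as far as it goes, and turn the knurled knob clockwise until the pad stops tight on the wood and holds it clamped. Leave the tin, the offcut and the gouge where they are, and let go of everything at the end.

Things in the scene. Friction and masses are not known exactly. Their poses are not given: they have to be found in the camera images.
- block_centre (a point): Half-carved wooden figure, loose, about 0.2 kg: a block 100 long (x) x 52 wide (y) x 48 mm high (z), with a round neck and head 60 mm long, up to 42 mm across, growing out of its -x end. This point is the centre of the block alone, 24 mm above its underside; the centre of mass lies about 13 mm from it towards the head. x runs along the figure from head to back end, z up.
- figure: The same figure: origin on its underside, straight below the block's centre; same axes.
- head_tip (a point): Tip of the figure's head, 110 mm from the block's centre along the figure's -x, at the same height.
- seat (a point): Point on top of the fixed plywood jig plate (18 mm thick, lying on the bench) right below where the block's centre belongs. Axes of the jig: x towards the end fence and the arm's post, z up. The plate spans seat x -110 to +90, y -75 to +75 mm (narrower on to x +174 under the post). A seated block has its axes along the seat's, its head at -x.
- end_fence (a point): Middle of the end fence's inner face at its top edge, at seat x = +50 mm, y = 0; the back end of the block rests against it. 30 mm high above the plate, 16 thick, 85 mm long. Same axes as the seat.
- side_fence (a point): Middle of the side fence's inner face at its top edge, at seat x = -2.5, y = +26 mm; the block's +y side rests against it. Only 10 mm high above the plate, 16 thick, 105 mm long: fingers holding the block by its sides must stay above it, so grip the block in its upper part. Same axes as the seat.
- pivot (a point): Top of the swing arm's hub on its steel post, 112 mm above the bench, at seat x = +130 mm, y = 0: the vertical axis about which the arm swings. The point turns with the arm; its -x points along the arm to the knob's axis, 130 mm away.
- swingarm (a joint): Angle (rad) of the grey clamp arm: 0 = against its stop, the knob's axis straight above the seat point; grows as it swings aside anticlockwise seen from above, to the seat's -y side, at most 1.5. Stiff (about 2 N at the knob), stays where it is left. The arm is a bar 24 mm wide, 88 to 106 mm above the bench; round boss up to 108 mm under the knob.
- knob_centre (a point): Centre of the round knurled steel knob at the arm's end, half-way up: 50 mm diameter, 36 mm high, vertical axis. Centre 156 mm above the bench at knob angle 0, lower as it is screwed down. A thin neck leaves 20 to 30 mm between knob and arm.
- knob (a joint): Angle (rad) of the knob: grows clockwise seen from above = screwing down, 1.6 mm per rad, range -2.2 to 6.4. At 0 the pad is 8 mm above a seated block, so it meets the wood near 5 and turns ever harder to a dead stop at 6.4, springing back a little when let go. Turns with 0.3 N m, up to 0.3 more as the pad presses; stays put. Swinging the arm by the knob without turning the gripper along turns the knob.
- spindle: Threaded spindle with a flat round pad, 28 mm diameter, 6 mm thick, under the arm's end; it carries the knob and goes down with it, without spinning. Origin at the centre of the pad's underside. The clamp is tight when the pad presses the block with more than 25 N.
- tin: Bystander: closed metal tin, 60 mm diameter, 75 mm high, origin at the centre of its underside.
- offcut: Bystander: plain light-wood offcut without a head, 80 x 48 x 40 mm high, origin at the centre of its underside.
- gouge: Bystander: carving gouge lying along its x axis, 170 mm long, wooden handle 26 mm wide and 24 mm high at -x, steel blade at +x; origin near mid-length, on the bench.

How it is judged:
On the way, in this order (a step that is already met when the one before it is completed fails the run):
1. the figure lies flat on the jig, its block against both fences, head away from the end fence (x of block_centre in the frame of seat between -0.005 and 0.004 m and y of block_centre in the frame of seat between -0.005 and 0.004 m and z of block_centre in the frame of seat between 0.019 and 0.028 m and x of head_tip in the frame of seat below -0.09 m and angle between block_centre's own z axis and vertical below 0.08 rad and angle between the x axis of block_centre and the x axis of seat, either way round below 0.07 rad), for 0.2 s.
2. the arm is swung over the block to its stop (all of step 1 and value of joint swingarm below 0.06 rad), for 0.1 s.
3. the pad presses the block tight (all of step 2 and contact force between spindle and figure above 25 N), for 0.1 s.
At the end, for the whole second after the job is handed in: The figure lies flat on the jig, upright, head away from the end fence, its block within 5 mm of both fences and within 0.07 rad of square; the arm is within 0.06 rad of its stop over the block; the pad presses the block with more than 25 N (all of step 3 and linear speed of figure below 0.01 m/s); the robot touches nothing.
It fails at once if the metal tin is pushed by more than 25 mm or knocked over (distance of tin from where it was at the start of the episode above 0.025 m or angle between tin's own z axis and vertical above 0.5 rad).
It fails at once if the plain offcut is pushed by more than 25 mm or knocked over (distance of offcut from where it was at the start of the episode above 0.025 m or angle between offcut's own z axis and vertical above 0.5 rad).
It fails at once if the gouge is pushed by more than 25 mm or knocked over (distance of gouge from where it was at the start of the episode above 0.025 m or angle between gouge's own z axis and vertical above 0.5 rad).
It also fails if it takes over 72 s, if anything falls off the work surface, if the arm or the gripper's body presses on something with over 40 N, if the wrist force passes 120 N, or if a joint passes its speed limit or range.

## Working session

There is one attempt and no reset: what is moved stays moved. The work goes in short steps, Python scripts to look and compute and a tool call to move; the robot and the scene stay as the last step left them, time stands still between calls to the robot, and variables do not carry over. Pictures are saved under pics/ and viewed, at most 10 in all, crops included, and the job is handed in when it is done.

Besides the shell and the picture viewer there is one more tool, called after "Request:" as name([rows], argument=value, ...), one row to a line, values as JSON. play_rows: Moves the arm, as the interface text tells. Its arguments: {"type":"object","properties":{"deltas":{"type":"array"},"newtons":{"type":"number"}},"required":["deltas"]}

```bash
mkdir -p pics; python3 - <<'E'
from workcell import *
import cv2,json
s=observe();print({k:s[k] for k in('clock','position','tool_rot','grip_width','qpos')})
for n in('scene','top'):
    cv2.imwrite(f'pics/{n}0.png',cv2.resize(grab_frame(n)[:,:,::-1],(800,600),interpolation=cv2.INTER_CUBIC));print(n,get_calibration(n))
E
```

```text
{'clock': 0.0, 'position': array([ 0.16766324, -0.60173159,  0.2307001 ]), 'tool_rot': array([-3.14042350e+00,  7.19292910e-05,  2.71797804e-01]), 'grip_width': 0.08532037677018844, 'qpos': array([ 1.22881875,  0.52204479, -0.03635508,  1.60002516,  0.02120253,
        1.02107912, -0.11279548])}
scene {'fovy': 51.54779505499795, 'cx': 244.87030496937817, 'cy': 197.0228270261757, 'xyz': array([0.8628432 , 0.48635923, 0.76226547]), 'rotation': array([-2.39284923e+00, -2.09959464e-03,  2.45890135e+00])}
top {'fovy': 53.855115519024, 'cx': 262.9319931462185, 'cy': 185.90499807110015, 'xyz': array([0.41381921, 0.01429516, 0.94779282]), 'rotation': array([-3.05013879,  0.02275553, -1.5609455 ])}
```

View pics/top0.png

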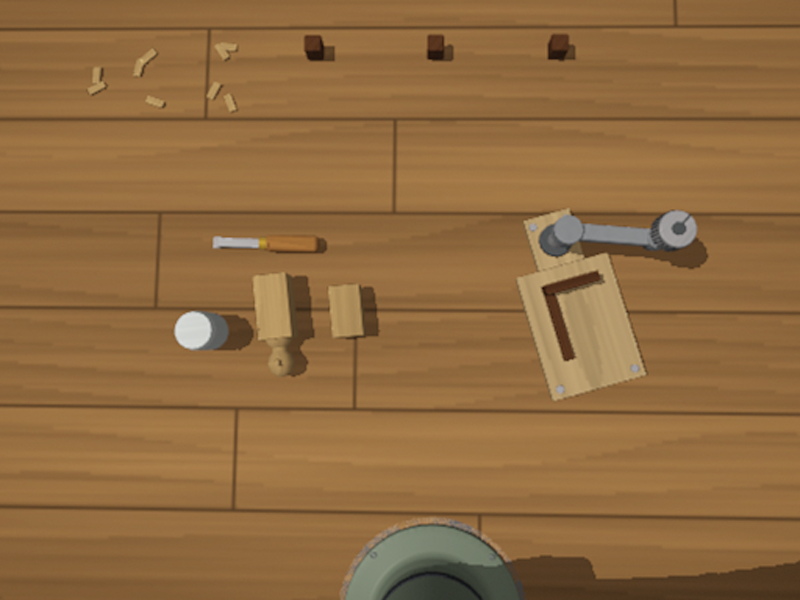

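View pics/scene0.png

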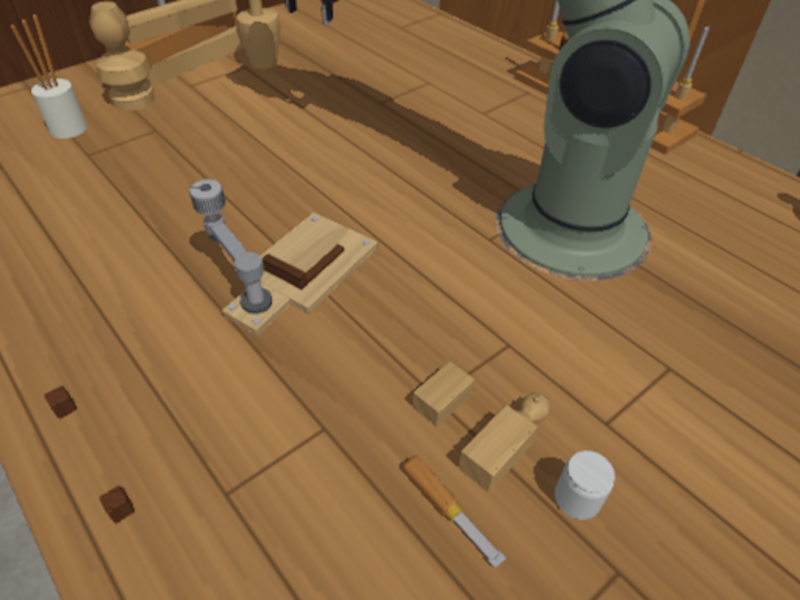

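```bash
cat > h.py <<'E'
from workcell import *
import cv2, numpy as np
from scipy.spatial.transform import Rotation as R
def ray(c,px):
    f=192/np.tan(np.radians(c['fovy'])/2)
    d=np.array([(px[0]-c['cx'])/f,(px[1]-c['cy'])/f,1]); return c['xyz'],R.from_euler('xyz',c['rotation']).as_matrix()@d
def onz(c,px,z):
    o,d=ray(c,px); return o+d*(z-o[2])/d[2]
def cross2(c1,p1,c2,p2):
    o1,d1=ray(c1,p1);o2,d2=ray(c2,p2)
    t=np.linalg.lstsq(np.c_[d1,-d2],o2-o1,rcond=None)[0]
    a,b=o1+t[0]*d1,o2+t[1]*d2; return (a+b)/2,np.linalg.norm(a-b)
def proj(c,P):
    f=192/np.tan(np.radians(c['fovy'])/2)
    v=R.from_euler('xyz',c['rotation']).as_matrix().T@(np.array(P)-c['xyz']); return np.array([c['cx'],c['cy']])+f*v[:2]/v[2]
def delta(pos,rot):
    """tool delta in row units from the measured pose to pos / rpy"""
    s=observe();A=R.from_euler('xyz',s['tool_rot']);B=R.from_euler('xyz',rot)
    return np.round(np.r_[A.inv().apply(np.array(pos)-s['position'])/.5,(A.inv()*B).as_rotvec()/np.radians(120)],4)
E
python3 - <<'E'
from h import *
np.set_printoptions(precision=4,suppress=True)
t=get_calibration('top');S=get_calibration('scene');k=1.5625
def T(z,*p):
    P=np.array([onz(t,np.array(q)/k,z) for q in p]);print(P[:,:2].round(4).tolist());return P
print('fig');T(.048,(253,275),(287,272),(297,339),(258,338));T(.024,(283,375))
print('off');T(.04,(329,286),(361,284),(363,336),(333,339))
print('tin');T(.075,(200,330))
print('gouge');T(.01,(213,242),(320,244))
print('jig');P=T(.018,(517,279),(608,254),(646,374),(555,400))
a=(P[0]+P[1]-P[2]-P[3])/2;ang=np.arctan2(a[1],a[0]);u=a/np.linalg.norm(a)
print(np.linalg.norm(a),ang,'seat',P.mean(0)+.01*u)
print('piv');T(.112,(568,230));T(.174,(677,226))
print(cross2(t,np.array((677,226))/k,S,np.array((208,188))/k))
E
```

```text
fig
[[0.5182, 0.2795], [0.5233, 0.2269], [0.4205, 0.2085], [0.4214, 0.2684]]
[[0.3645, 0.2341]]
off
[[0.5029, 0.1627], [0.5064, 0.1131], [0.4261, 0.1086], [0.4211, 0.1547]]
tin
[[0.4322, 0.348]]
gouge
[[0.576, 0.3577], [0.5737, 0.1837]]
jig
[[0.5184, -0.1311], [0.5591, -0.2744], [0.372, -0.3289], [0.3306, -0.1884]]
0.1956440245817711 0.28986661773369987 seat [ 0.4546 -0.2278  0.018 ]
piv
[[0.5786, -0.1893]]
[[0.5725, -0.3168]]
(array([ 0.5697, -0.3145,  0.1733]), np.float64(0.007261876173241794))
```

```bash
python3 -c "
from h import *
print(delta([.55,-.25,.28],[np.pi,0,.14]).tolist());print(delta([.46,.24,.26],[np.pi,0,.14]).tolist())
print(get_calibration('wrist'))"
```

```text
[0.9254, -0.4725, -0.098, -0.0005, 0.0001, 0.0629]
[1.0152, -1.4648, -0.057, -0.0005, 0.0001, 0.0629]
{'fovy': 69.26767780278234, 'cx': 257.4000820470376, 'cy': 189.04485833212388, 'xyz': array([ 0.23363022, -0.58375797,  0.37379579]), 'rotation': array([ 2.86934152e+00,  7.09626311e-04, -1.29814180e+00])}
```

Request:
play_rows([
  [0.1, -0.05, -0.03, 0, 0, 0.02, 0],
  [0.2, -0.1, -0.06, 0, 0, 0.04, 0],
  [0.3, -0.15, -0.09, 0, 0, 0.06, 0],
  [0.4, -0.2, -0.1, 0, 0, 0.06, 0],
  [0.5, -0.25, -0.1, 0, 0, 0.06, 0],
  [0.6, -0.3, -0.1, 0, 0, 0.06, 0],
  [0.7, -0.35, -0.1, 0, 0, 0.06, 0],
  [0.8, -0.4, -0.1, 0, 0, 0.06, 0],
  [0.9, -0.45, -0.1, 0, 0, 0.06, 0],
  [0.92, -0.47, -0.1, 0, 0, 0.06, 0],
])

```text
clock: 1.1
position: [0.5334, -0.2667, 0.2811]
tool_rot: [-3.142, 0.0, 0.146]
force: [0.4, -0.7, 0.7]
grip_width: 0.0853
finger_force: 0.0
```

```bash
python3 -c "
from h import *
s=observe();print(s['position'],s['tool_rot'],s['qpos'])
print(delta([.45,.24,.22],[np.pi,0,.14]).tolist())"
```

```text
[ 0.53340127 -0.26667551  0.28109297] [-3.14152485e+00  2.44954125e-04  1.45934727e-01] [ 0.46585213  0.43076737 -0.14354403  1.61457238  0.06709069  1.10132045
 -1.12000026]
[-0.0176, -1.0268, 0.1223, -0.0, 0.0001, 0.0028]
```

Request:
play_rows([
  [0, -0.1, 0, 0, 0, 0, 0],
  [0, -0.2, 0, 0, 0, 0, 0],
  [0, -0.3, 0, 0, 0, 0, 0],
  [0, -0.4, 0, 0, 0, 0, 0],
  [0, -0.5, 0, 0, 0, 0, 0],
  [0, -0.6, 0.02, 0, 0, 0, 0],
  [0, -0.7, 0.04, 0, 0, 0, 0],
  [0, -0.8, 0.06, 0, 0, 0, 0],
  [0, -0.9, 0.09, 0, 0, 0, 0],
  [0, -1.0, 0.12, 0, 0, 0, 0],
])

```text
clock: 2.1
position: [0.4598, 0.2213, 0.223]
tool_rot: [-3.142, -0.0, 0.146]
force: [0.9, 0.2, -0.1]
grip_width: 0.0856
finger_force: 0.0
```

```bash
python3 -c "
from h import *
s=observe();print(s['position'],s['tool_rot'],s['qpos'])
c=get_calibration('wrist');np.save('w1.npy',c,allow_pickle=True);im=grab_frame('wrist');cv2.imwrite('pics/w1raw.png',im[:,:,::-1])
cv2.imwrite('pics/w1.png',cv2.resize(im[:,:,::-1],(800,600),interpolation=cv2.INTER_CUBIC))"
```

```text
[0.45981695 0.22125713 0.22295616] [-3.14155218e+00 -3.14373342e-04  1.45852437e-01] [-0.28539834  0.36760831 -0.35754163  1.89430478  0.16049977  0.90704656
 -2.14517477]
```

View pics/w1.png

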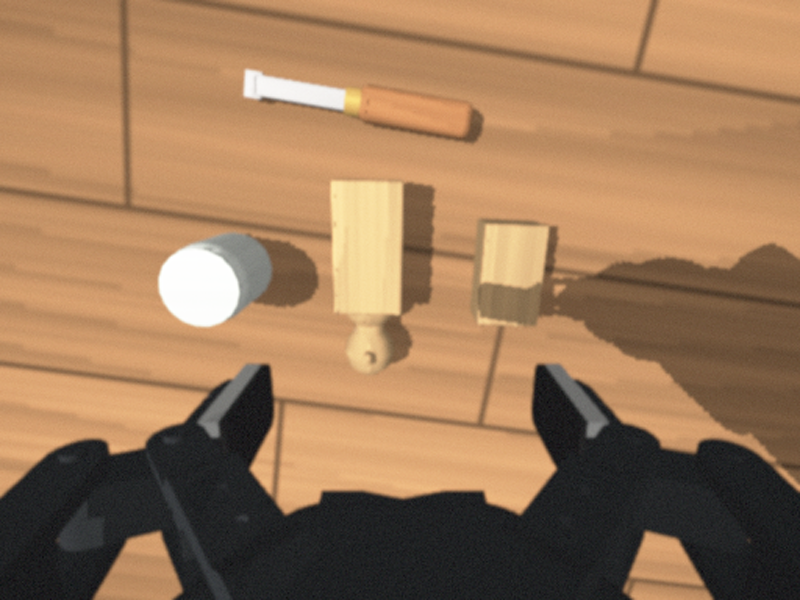

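The figure's block top has its corners at about (331,181), (403,181), (402,313) and (334,312) in the enlarged picture. The head points down at (369,372), and the offcut is to the right at x 478–550.

```bash
python3 -c "
from h import *
c=np.load('w1.npy',allow_pickle=True).item();k=1.5625
P=np.array([onz(c,np.array(p)/k,.048) for p in((331,181),(403,181),(402,313),(334,312))]);print(P.round(4))
a=(P[0]+P[1]-P[2]-P[3])/2;b=(P[0]-P[1]+P[3]-P[2])/2
y=np.arctan2(a[1],a[0]);yb=np.arctan2(-b[0],b[1]);print(np.linalg.norm(a),np.linalg.norm(b),y,yb,P.mean(0))
u=a/np.linalg.norm(a);print('tip',onz(c,np.array((369,372))/k,.024), P.mean(0)-.11*u)
yw=(y+yb)/2
g=P.mean(0)-.010*u
print(delta([g[0],g[1],.1],[np.pi,0,yw]).tolist(),delta([g[0],g[1],.020],[np.pi,0,yw]).tolist())"
```

```text
[[0.5156 0.2802 0.048 ]
 [0.523  0.2297 0.048 ]
 [0.4258 0.2161 0.048 ]
 [0.419  0.2679 0.048 ]]
0.09773956017292873 0.051608834310607705 0.13293358387207543 0.13887611475553877 [0.47085905 0.24846022 0.048     ]
tip [0.36134049 0.23524054 0.024     ] [0.36182954 0.23388055 0.048     ]
[0.0139, -0.0337, 0.2421, -0.0016, 0.001, 0.0084] [0.0143, -0.0332, 0.4021, -0.0016, 0.001, 0.0084]
```

Request:
play_rows([
  [0.014, -0.034, 0.06, 0, 0, 0.005, 0],
  [0.014, -0.034, 0.15, 0, 0, 0.005, 0],
  [0.014, -0.034, 0.24, 0, 0, 0.005, 0],
  [0.014, -0.034, 0.3, 0, 0, 0.005, 0],
  [0.014, -0.034, 0.35, 0, 0, 0.005, 0],
  [0.014, -0.034, 0.38, 0, 0, 0.005, 0],
  [0.014, -0.034, 0.4, 0, 0, 0.005, 0],
  [0.014, -0.034, 0.4, 0, 0, 0.005, 0.2],
  [0.014, -0.034, 0.4, 0, 0, 0.005, 0.5],
  [0.014, -0.034, 0.4, 0, 0, 0.005, 1],
], newtons=40)

```text
clock: 3.15
position: [0.4654, 0.2378, 0.0244]
tool_rot: [-3.141, -0.001, 0.136]
force: [0.4, 0.6, -2.2]
grip_width: 0.0511
finger_force: 42.1
```

Request:
play_rows([
  [0, 0, 0, 0, 0, 0, 1],
  [0, 0, 0, 0, 0, 0, 1],
  [0, 0, 0, 0, 0, 0, 1],
  [0, 0, 0, 0, 0, 0, 1],
])

```text
clock: 3.55
position: [0.4654, 0.2377, 0.0244]
tool_rot: [-3.141, -0.001, 0.136]
force: [-1.3, 1.7, 7.5]
grip_width: 0.0511
finger_force: 43.2
```

```bash
python3 -c "
from h import *
for i in range(2):
    s=observe();print(s['position'],s['tool_rot'],s['force'],s['grip_width'])
    im=grab_frame('wrist')
c=get_calibration('wrist');np.save('w2.npy',c,allow_pickle=True);cv2.imwrite('pics/w2.png',cv2.resize(im[:,:,::-1],(800,600),interpolation=cv2.INTER_CUBIC))
"
```

```text
[0.46535448 0.23773691 0.0244046 ] [-3.14086973e+00 -1.47440030e-03  1.35549565e-01] [-1.3499652   1.74247951  7.45390977] 0.051139320642339246
[0.46537241 0.23774028 0.02440362] [-3.14088226e+00 -1.50008055e-03  1.35628750e-01] [-1.87062555  1.89628131  7.52276448] 0.05160630083253129
```

View pics/w2.png

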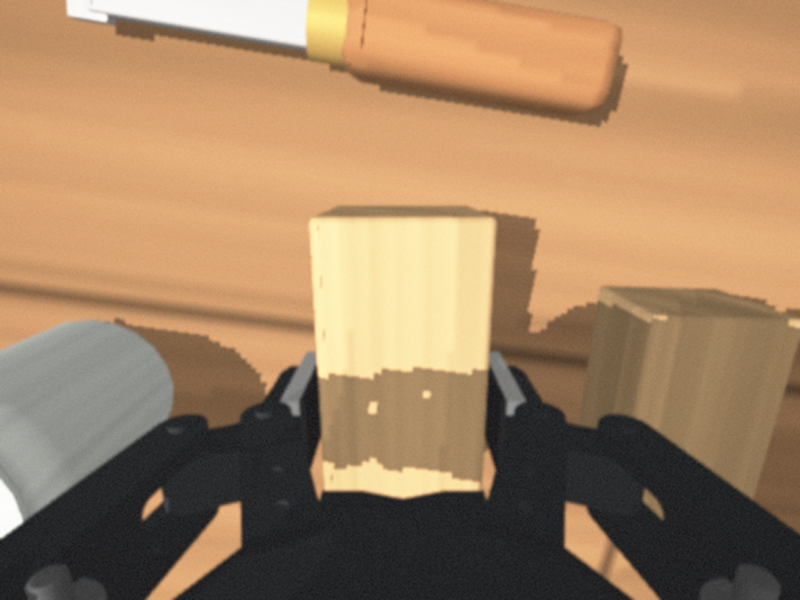

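```bash
python3 -c "
from h import *
c=np.load('w2.npy',allow_pickle=True).item();k=1.5625
P=np.array([onz(c,np.array(p)/k,.048) for p in((310,219),(495,217),(325,491),(480,491))]);print(P.round(4))
s=observe();A=R.from_euler('xyz',s['tool_rot']);print(A.inv().apply(P-s['position']).round(4))
np.save('tf.npy',A.inv().apply(P-s['position']))
"
```

```text
[[0.5181 0.27   0.048 ]
 [0.5254 0.2202 0.048 ]
 [0.431  0.2582 0.048 ]
 [0.4379 0.2081 0.048 ]]
[[ 0.0566 -0.0249 -0.0235]
 [ 0.0572  0.0254 -0.0235]
 [-0.0313 -0.0249 -0.0236]
 [-0.0312  0.0257 -0.0237]]
```

```bash
python3 -c "
from h import *
print(delta([.46,.0,.21],[np.pi,0,.2]).tolist(),delta([.42,-.23,.21],[np.pi,0,.29]).tolist())"
```

```text
[-0.0744, 0.4694, -0.3716, -0.0003, -0.0007, -0.0307] [-0.2158, 0.9143, -0.3722, -0.0003, -0.0008, -0.0737]
```

Request:
play_rows([
  [0, 0, -0.05, 0, 0, 0, 1],
  [0, 0, -0.12, 0, 0, 0, 1],
  [0, 0, -0.2, 0, 0, 0, 1],
  [0, 0, -0.29, 0, 0, 0, 1],
  [0, 0.05, -0.37, 0, 0, 0, 1],
  [-0.02, 0.14, -0.37, 0, 0, 0, 1],
  [-0.04, 0.23, -0.37, 0, 0, -0.01, 1],
  [-0.05, 0.32, -0.37, 0, 0, -0.02, 1],
  [-0.06, 0.4, -0.37, 0, 0, -0.02, 1],
  [-0.075, 0.47, -0.37, 0, 0, -0.03, 1],
])

```text
clock: 4.65
position: [0.4592, -0.003, 0.2089]
tool_rot: [3.141, -0.001, 0.197]
force: [1.1, 0.5, -2.2]
grip_width: 0.0511
finger_force: 43.6
```

Request:
play_rows([
  [-0.02, 0.08, 0, 0, 0, -0.01, 1],
  [-0.04, 0.16, 0, 0, 0, -0.02, 1],
  [-0.06, 0.24, 0, 0, 0, -0.03, 1],
  [-0.08, 0.32, 0, 0, 0, -0.04, 1],
  [-0.1, 0.39, 0, 0, 0, -0.044, 1],
  [-0.12, 0.43, 0, 0, 0, -0.044, 1],
  [-0.12, 0.44, 0, 0, 0, -0.044, 1],
  [-0.12, 0.44, 0, 0, 0, -0.044, 1],
])

```text
clock: 5.45
position: [0.4438, -0.2286, 0.2086]
tool_rot: [3.141, -0.0, 0.289]
force: [-0.3, 0.9, -2.7]
grip_width: 0.0511
finger_force: 43.5
```

```bash
python3 -c "
from h import *
s=observe();print(s['position'],s['tool_rot'],s['qpos'],s['force'],s['grip_width'])
c=get_calibration('wrist');np.save('w3.npy',c,allow_pickle=True);im=grab_frame('wrist')
cv2.imwrite('pics/w3.png',cv2.resize(im[:,:,::-1],(800,600),interpolation=cv2.INTER_CUBIC))
"
```

```text
[ 0.44380586 -0.2286435   0.20863764] [ 3.14139078e+00 -1.63367713e-04  2.89095123e-01] [ 0.54398247  0.35939095 -0.23715042  1.94102442  0.10999276  0.85317752
 -1.03270462] [-0.33065201  0.86274462 -2.69085218] 0.051069056923606325
```

View pics/w3.png

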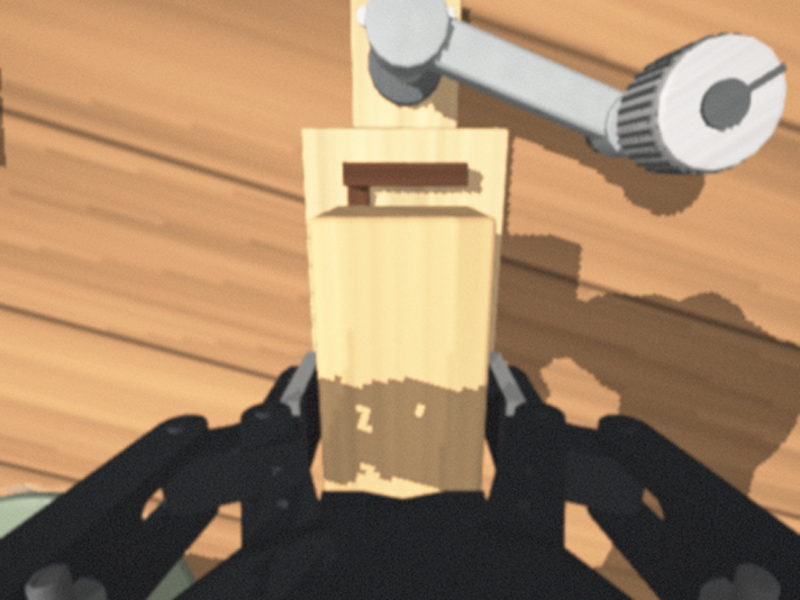

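The held figure sits over the jig. The plate's far corners are at (303,129) and (508,129), the end fence's inner top edge runs from (344,186) to (467,186), and the side fence's inner edge is at column 370.

```bash
python3 -c "
from h import *
np.set_printoptions(precision=4,suppress=True)
c=np.load('w3.npy',allow_pickle=True).item();k=1.5625
s=observe();A=R.from_euler('xyz',s['tool_rot']);I=lambda P:A.inv().apply(P-s['position'])
f=lambda p,z:onz(c,np.array(p)/k,z)
for n,p,z in(('plL',(303,129),.018),('plR',(508,129),.018),('fenL',(344,186),.048),('fenR',(467,186),.048),('fenLfar',(344,163),.048),('fenRfar',(467,163),.048),('side',(370,200),.028),('piv',(407,24),.112),('knobtop',(727,104),.174)):
    P=f(p,z);print(n,P,I(P))
"
```

```text
plL [ 0.519  -0.1321  0.018 ] [ 0.0992 -0.0701  0.1906]
plR [ 0.5613 -0.2736  0.018 ] [0.0991 0.0776 0.1906]
fenL [ 0.4907 -0.1739  0.048 ] [ 0.0601 -0.0382  0.1606]
fenR [ 0.5146 -0.2538  0.048 ] [0.0601 0.0453 0.1606]
fenLfar [ 0.5052 -0.1701  0.048 ] [ 0.075  -0.0376  0.1606]
fenRfar [ 0.5287 -0.249   0.048 ] [0.075  0.0447 0.1606]
side [ 0.4853 -0.1922  0.028 ] [ 0.0497 -0.0222  0.1806]
piv [ 0.5777 -0.1915  0.112 ] [0.1384 0.0037 0.0966]
knobtop [ 0.569  -0.3199  0.174 ] [0.0933 0.1241 0.0346]
```

Request:
play_rows([
  [-0.009, 0.021, 0.06, 0, 0, 0, 1],
  [-0.009, 0.021, 0.14, 0, 0, 0, 1],
  [-0.009, 0.021, 0.21, 0, 0, 0, 1],
  [-0.009, 0.021, 0.26, 0, 0, 0, 1],
  [-0.009, 0.021, 0.29, 0, 0, 0, 1],
  [-0.009, 0.021, 0.31, 0, 0, 0, 1],
  [-0.009, 0.021, 0.32, 0, 0, 0, 1],
  [-0.009, 0.021, 0.326, 0, 0, 0, 1],
  [-0.009, 0.021, 0.326, 0, 0, 0, 1],
])

```text
clock: 6.4
position: [0.443, -0.2393, 0.0457]
tool_rot: [3.141, -0.0, 0.291]
force: [-0.7, 0.3, -2.6]
grip_width: 0.0518
finger_force: 43.4
```

Request:
play_rows([
  [0, 0, 0.002, 0, 0, 0, 1],
  [0, 0, 0.004, 0, 0, 0, 1],
  [0, 0, 0.006, 0, 0, 0, 1],
  [0, 0, 0.006, 0, 0, 0, 1],
])

```text
clock: 6.8
position: [0.4428, -0.2395, 0.0425]
tool_rot: [3.141, -0.0, 0.29]
force: [1.5, -0.4, -2.3]
grip_width: 0.0515
finger_force: 43.6
```

Request:
play_rows([
  [0, 0, 0.001, 0, 0, 0, 1],
  [0, -0.004, 0.001, 0, 0, 0, 1],
  [0, -0.008, 0.001, 0, 0, 0, 1],
  [0, -0.012, 0.001, 0, 0, 0, 1],
  [0, -0.012, 0.001, 0, 0, 0, 1],
])

```text
clock: 7.3
position: [0.4416, -0.2341, 0.0424]
tool_rot: [3.14, -0.001, 0.29]
force: [0.7, -2.7, 7.0]
grip_width: 0.0512
finger_force: 44.6
```

Request:
play_rows([
  [0, -0.002, 0, 0, 0, 0, 1],
  [0, -0.002, 0, 0, 0, 0, 1],
])

```text
clock: 7.5
position: [0.4414, -0.2333, 0.0424]
tool_rot: [3.14, -0.001, 0.29]
force: [-0.1, -2.1, 5.2]
grip_width: 0.0516
finger_force: 44.5
```

Request:
play_rows([
  [0, -0.002, 0, 0, 0, 0, 1],
  [0, -0.003, 0, 0, 0, 0, 1],
  [0, -0.003, 0, 0, 0, 0, 1],
])

```text
clock: 7.8
position: [0.441, -0.232, 0.0425]
tool_rot: [3.14, -0.001, 0.29]
force: [0.9, -3.0, 5.7]
grip_width: 0.0511
finger_force: 44.4
```

Request:
play_rows([
  [0, -0.002, 0, 0, 0, 0, 1],
  [0, -0.003, 0, 0, 0, 0, 1],
  [0, -0.003, 0, 0, 0, 0, 1],
])

```text
clock: 8.1
position: [0.4407, -0.2309, 0.0425]
tool_rot: [3.14, -0.002, 0.29]
force: [2.3, -5.9, 3.7]
grip_width: 0.051
finger_force: 44.2
```

Request:
play_rows([
  [0, -0.002, 0, 0, 0, 0, 1],
  [0, -0.002, 0, 0, 0, 0, 1],
])

```text
clock: 8.3
position: [0.4405, -0.2307, 0.0425]
tool_rot: [3.139, -0.002, 0.289]
force: [1.6, -10.5, -0.2]
grip_width: 0.0514
finger_force: 44.2
```

Request:
play_rows([
  [0.002, 0, 0, 0, 0, 0, 1],
  [0.005, 0, 0, 0, 0, 0, 1],
  [0.008, 0, 0, 0, 0, 0, 1],
  [0.011, 0, 0, 0, 0, 0, 1],
  [0.011, 0, 0, 0, 0, 0, 1],
])

```text
clock: 8.8
position: [0.4441, -0.2297, 0.0424]
tool_rot: [3.139, 0.001, 0.288]
force: [-7.3, -14.0, 10.3]
grip_width: 0.051
finger_force: 45.3
```

Request:
play_rows([
  [0.002, 0, 0, 0, 0, 0, 1],
  [0.004, 0, 0, 0, 0, 0, 1],
  [0.004, 0, 0, 0, 0, 0, 1],
])

```text
clock: 9.1
position: [0.4458, -0.2292, 0.0424]
tool_rot: [3.139, 0.002, 0.288]
force: [-7.9, -14.4, 11.2]
grip_width: 0.051
finger_force: 45.4
```

Request:
play_rows([
  [0.002, 0, 0, 0, 0, 0, 1],
  [0.004, 0, 0, 0, 0, 0, 1],
  [0.004, 0, 0, 0, 0, 0, 1],
])

```text
clock: 9.4
position: [0.4473, -0.2288, 0.0424]
tool_rot: [3.14, 0.002, 0.287]
force: [-10.2, -14.2, 12.4]
grip_width: 0.0512
finger_force: 45.6
```

Request:
play_rows([
  [0.001, 0, 0, 0, 0, 0, 1],
  [0.002, 0, 0, 0, 0, 0, 1],
  [0.002, 0, 0, 0, 0, 0, 1],
])

```text
clock: 9.7
position: [0.4473, -0.2288, 0.0424]
tool_rot: [3.14, 0.004, 0.287]
force: [-16.3, -15.3, 17.6]
grip_width: 0.0513
finger_force: 46.2
```

Request:
play_rows([
  [0, 0, -0.001, 0, 0, 0, 0.8],
  [0, 0, -0.001, 0, 0, 0, 0.5],
  [0, 0, -0.001, 0, 0, 0, 0],
  [0, 0, -0.001, 0, 0, 0, 0],
  [0, 0, -0.001, 0, 0, 0, 0],
  [0, 0, -0.001, 0, 0, 0, 0],
])

```text
clock: 10.3
position: [0.4498, -0.2257, 0.0424]
tool_rot: [-3.142, -0.0, 0.291]
force: [-0.2, 0.7, -0.3]
grip_width: 0.0852
finger_force: 0.0
```

Request:
play_rows([
  [0, 0, -0.03, 0, 0, 0, 0],
  [0, 0, -0.1, 0, 0, 0, 0],
  [0, 0, -0.19, 0, 0, 0, 0],
  [0, 0, -0.28, 0, 0, 0, 0],
  [0, 0, -0.36, 0, 0, 0, 0],
  [0, 0, -0.36, 0, 0, 0, 0],
  [0, 0, -0.36, 0, 0, 0, 0],
])

```text
clock: 11.0
position: [0.4499, -0.2259, 0.223]
tool_rot: [3.14, -0.001, 0.291]
force: [0.0, -0.5, 0.0]
grip_width: 0.0855
finger_force: 0.0
```

```bash
python3 -c "
from h import *
s=observe();print(s['position'],s['tool_rot'],s['qpos'],s['force'],s['grip_width'])
c=get_calibration('wrist');np.save('w4.npy',c,allow_pickle=True);im=grab_frame('wrist')
cv2.imwrite('pics/w4.png',cv2.resize(im[:,:,::-1],(800,600),interpolation=cv2.INTER_CUBIC))
"
```

```text
[ 0.4498613  -0.22593891  0.22297826] [ 3.14047546e+00 -1.15270527e-03  2.90690494e-01] [ 0.53665133  0.34646951 -0.23940053  1.91654484  0.10425594  0.88879523
 -1.03485539] [ 0.00769823 -0.45742665  0.04395394] 0.08549023606507358
```

View pics/w4.png

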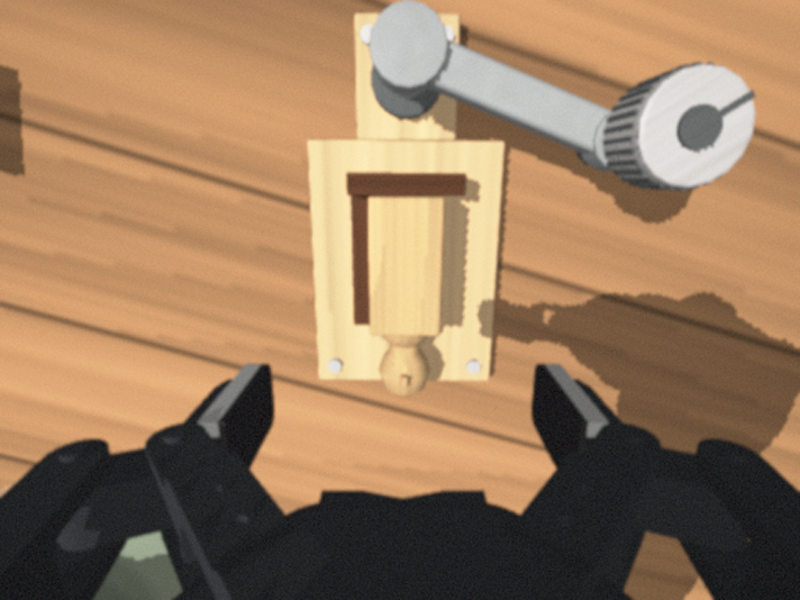

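The block sits against both fences: top corners (368,197), (443,197), (439,335), with the head pointing to the robot. The knob's top centre is near (697,126) and the hub near (409,44).

```bash
python3 -c "
from h import *
np.set_printoptions(precision=4,suppress=True)
c=np.load('w4.npy',allow_pickle=True).item();k=1.5625
# light knob-top face by ellipse
im=cv2.imread('pics/w4.png');g=cv2.cvtColor(im,cv2.COLOR_BGR2HSV)
m=((g[...,1]<40)&(g[...,2]>170)).astype('uint8');m[:,:630]=0;m[220:]=0
cs=max(cv2.findContours(m,0,2)[0],key=cv2.contourArea);e=cv2.fitEllipse(cv2.convexHull(cs));print(e)
f=lambda p,z:onz(c,np.array(p)/k,z)
seat=np.array([.4546,-.2278]);d=np.array([np.cos(.29),np.sin(.29)]);piv=seat+.13*d
print('pivexp',piv,'piv',f((409,44),.112))
for z in(.168,.174,.178):
    K=f(e[0],z);w=K[:2]-piv;print(z,K,np.linalg.norm(w),np.arctan2(w[1],w[0])%6.283-np.pi-.29)
t=get_calibration('top');print(cross2(c,np.array(e[0])/k,t,np.array((679,229))/k))
for p in((368,197),(443,197),(370,335),(439,335)):
    w=f(p,.066)[:2]-seat;print(w@d,w@np.array([-d[1],d[0]]))
"
```

```text
((695.2669067382812, 124.87165069580078), (109.29907989501953, 129.1346893310547), 38.356136322021484)
pivexp [ 0.5792 -0.1906] piv [ 0.5794 -0.1913  0.112 ]
0.168 [ 0.5709 -0.3207  0.168 ] 0.13035058549732303 1.2172991752025766
0.174 [ 0.5692 -0.3173  0.174 ] 0.12701685027183057 1.2023146970899425
0.178 [ 0.5681 -0.3149  0.178 ] 0.12481090841386484 1.1918818598840497
(array([ 0.5709, -0.3225,  0.1656]), np.float64(0.0016027004463414292))
0.04966948228018819 0.025754914033717102
0.04974448916599905 -0.024842244135497855
-0.04945604676903749 0.02621861130407267
-0.04940444162216484 -0.024546744177107678
```

Request:
play_rows([
  [0.02, 0.03, 0, 0, 0, -0.07, 0],
  [0.04, 0.06, 0, 0, 0, -0.14, 0],
  [0.06, 0.09, 0, 0, 0, -0.21, 0],
  [0.08, 0.12, 0, 0, 0, -0.28, 0],
  [0.1, 0.15, 0, 0, 0, -0.35, 0],
  [0.12, 0.18, 0, 0, 0, -0.42, 0],
  [0.14, 0.21, 0, 0, 0, -0.49, 0],
  [0.16, 0.24, 0, 0, 0, -0.56, 0],
  [0.177, 0.25, 0, 0, 0, -0.63, 0],
  [0.177, 0.25, 0, 0, 0, -0.7, 0],
])

```text
clock: 12.05
position: [0.5707, -0.32, 0.22]
tool_rot: [-3.14, -0.003, 1.763]
force: [-0.8, 0.2, -0.4]
grip_width: 0.0858
finger_force: 0.0
```

Request:
play_rows([
  [0, 0, 0, 0, 0, -0.07, 0],
  [0, 0, 0, 0, 0, -0.14, 0],
  [0, 0, 0, 0, 0, -0.21, 0],
  [0, 0, 0, 0, 0, -0.28, 0],
  [0, 0, 0, 0, 0, -0.35, 0],
  [0, 0, 0, 0, 0, -0.42, 0],
  [0, 0, 0, 0, 0, -0.49, 0],
  [0, 0, 0, 0, 0, -0.56, 0],
  [0, 0, 0, 0, 0, -0.63, 0],
  [0, 0, 0, 0, 0, -0.7, 0],
])

```text
clock: 13.05
position: [0.5699, -0.3197, 0.2205]
tool_rot: [3.139, -0.002, -3.054]
force: [-0.2, -0.3, -0.3]
grip_width: 0.0856
finger_force: 0.0
```

```bash
python3 -c "
from h import *
grab_frame('top');s=observe();print(s['position'],s['tool_rot'],s['qpos'],s['clock'])
print(delta([.5706,-.3203,.139],[np.pi,0,s['tool_rot'][2]]).tolist())
c=get_calibration('wrist');np.save('w5.npy',c,allow_pickle=True);im=grab_frame('wrist')
cv2.imwrite('pics/w5.png',cv2.resize(im[:,:,::-1],(800,600),interpolation=cv2.INTER_CUBIC))
"
```

```text
[ 0.5697852  -0.31989877  0.22035231] [ 3.13941334e+00 -1.82772213e-03 -3.04423528e+00] [ 0.94602118  0.71431616 -0.87068215  1.49658121  0.56602015  1.19927282
  1.65503956] 13.1
[-0.0018, -0.0013, 0.1627, 0.001, -0.0009, -0.0]
```

View pics/w5.png

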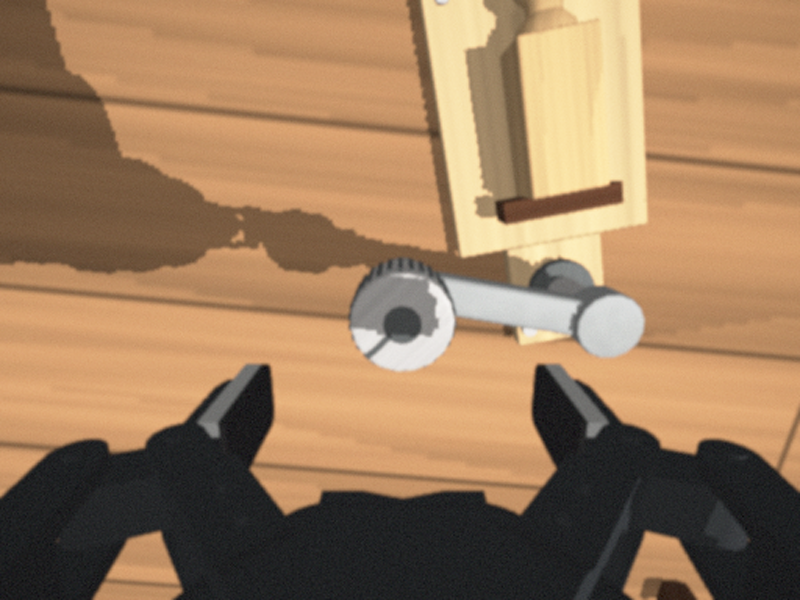

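```bash
python3 -c "
from h import *
a=np.load('w4.npy',allow_pickle=True).item();b=np.load('w5.npy',allow_pickle=True).item();k=1.5625
print(cross2(a,np.array((695.3,124.9))/k,b,np.array((402,321))/k), onz(b,np.array((402,321))/k,.172))
"
```

```text
(array([ 0.56985966, -0.32016992,  0.16856687]), np.float64(0.0017404363949296972)) [ 0.5677793  -0.32022099  0.172     ]
```

Request:
play_rows([
  [0, 0, 0.04, 0, 0, 0, 0],
  [0, 0, 0.09, 0, 0, 0, 0],
  [0, 0, 0.13, 0, 0, 0, 0],
  [0, 0, 0.16, 0, 0, 0, 0],
  [0, 0, 0.173, 0, 0, 0, 0],
  [0, 0, 0.173, 0, 0, 0, 0.3],
  [0, 0, 0.173, 0, 0, 0, 0.6],
  [0, 0, 0.173, 0, 0, 0, 1],
  [0, 0, 0.173, 0, 0, 0, 1],
  [0, 0, 0.173, 0, 0, 0, 1],
], newtons=25)

```text
clock: 14.15
position: [0.5708, -0.3203, 0.1369]
tool_rot: [-3.141, 0.001, -3.061]
force: [-0.1, 0.6, 6.9]
grip_width: 0.0494
finger_force: 27.5
```

```bash
python3 -c "
from h import *
np.set_printoptions(precision=4,suppress=True)
s=observe();p=s['position'];print(p,s['tool_rot'],s['qpos'],s['force'],s['grip_width'])
piv=np.array([.5792,-.1908]);A=R.from_euler('xyz',s['tool_rot'])
w=p[:2]-piv;print(np.linalg.norm(w),np.arctan2(w[1],w[0])%6.283-np.pi-.29)
for i in range(1,13):
    th=-.11*i;q=piv+R.from_euler('z',th).as_matrix()[:2,:2]@w
    print(i,(A.inv().apply(np.r_[q-p[:2],0])/.5).round(4)[:2], round(.11*i/2.0944,4))
"
```

```text
[ 0.5708 -0.3203  0.1369] [-3.141   0.0013 -3.0606] [ 0.9199  0.7986 -0.8177  1.5689  0.643   1.0591  1.5811] [-0.1216  0.6278  6.946 ] 0.04943458032143866
0.12972722827514194 1.2155806596269185
1 [0.028  0.0057] 0.0525
2 [0.0551 0.0144] 0.105
3 [0.0811 0.0261] 0.1576
4 [0.1057 0.0405] 0.2101
5 [0.1286 0.0576] 0.2626
6 [0.1495 0.0771] 0.3151
7 [0.168  0.0987] 0.3676
8 [0.1841 0.1222] 0.4202
9 [0.1976 0.1474] 0.4727
10 [0.2081 0.1739] 0.5252
11 [0.2157 0.2014] 0.5777
12 [0.2203 0.2296] 0.6303
```

Request:
play_rows([
  [0.028, 0.006, 0, 0, 0, 0.0525, 1],
  [0.055, 0.0145, 0, 0, 0, 0.105, 1],
  [0.081, 0.026, 0, 0, 0, 0.1575, 1],
  [0.106, 0.0405, 0, 0, 0, 0.21, 1],
  [0.1285, 0.0575, 0, 0, 0, 0.2625, 1],
  [0.1495, 0.077, 0, 0, 0, 0.315, 1],
  [0.168, 0.0985, 0, 0, 0, 0.3675, 1],
  [0.184, 0.122, 0, 0, 0, 0.42, 1],
  [0.1975, 0.1475, 0, 0, 0, 0.4725, 1],
  [0.208, 0.174, 0, 0, 0, 0.525, 1],
])

```text
clock: 15.15
position: [0.4597, -0.2422, 0.1368]
tool_rot: [3.141, 0.002, 2.118]
force: [1.0, -1.5, 6.1]
grip_width: 0.0496
finger_force: 27.7
```

```bash
python3 -c "
from h import *
np.set_printoptions(precision=4,suppress=True)
grab_frame('top');s=observe();p=s['position'];print(p,s['tool_rot'],s['qpos'],s['force'],s['grip_width'])
piv=np.array([.5792,-.1908]);A=R.from_euler('xyz',s['tool_rot'])
w=p[:2]-piv;print(np.linalg.norm(w),np.arctan2(w[1],w[0])%6.283-np.pi-.29)
for th in(-.04,-.08,-.12,-.15):
    q=piv+R.from_euler('z',th).as_matrix()[:2,:2]@w
    print(th,(A.inv().apply(np.r_[q-p[:2],0])/.5).round(4)[:2], round(-th/2.0944,4))
"
```

```text
[ 0.4589 -0.24    0.1368] [3.1411 0.0009 2.112 ] [ 0.816   0.5429 -0.6033  1.9446  0.4292  0.7823  0.5107] [-1.2903  2.0926  6.3696] 0.04891802685734456
0.12992830428765118 0.0981347474718835
-0.04 [0.0102 0.0018] 0.0191
-0.08 [0.0204 0.004 ] 0.0382
-0.12 [0.0305 0.0066] 0.0573
-0.15 [0.0379 0.0088] 0.0716
```

Request:
play_rows([
  [0.01, 0.002, 0, 0, 0, 0.019, 1],
  [0.02, 0.004, 0, 0, 0, 0.038, 1],
  [0.025, 0.0055, 0, 0, 0, 0.047, 1],
  [0.025, 0.0055, 0, 0, 0, 0.047, 1],
  [0.025, 0.0055, 0, 0, 0, 0.047, 1],
])

```text
clock: 15.7
position: [0.4554, -0.2302, 0.1367]
tool_rot: [-3.142, 0.001, 2.024]
force: [-3.7, 0.0, 11.8]
grip_width: 0.0492
finger_force: 28.0
```

Request:
play_rows([
  [0.004, 0, 0, 0, 0, 0, 1],
  [0.006, 0, 0, 0, 0, 0, 1],
  [0.006, 0, 0, 0, 0, 0, 1],
])

```text
clock: 16.0
position: [0.4546, -0.228, 0.1368]
tool_rot: [3.141, 0.002, 2.024]
force: [0.1, -2.4, 7.1]
grip_width: 0.0496
finger_force: 27.8
```

```bash
python3 -c "
from h import *
np.set_printoptions(precision=4,suppress=True)
s=observe();p=s['position'];print(p,s['tool_rot'],s['qpos'],s['force'],s['grip_width'])
piv=np.array([.5792,-.1908])
w=p[:2]-piv;print(np.linalg.norm(w),np.arctan2(w[1],w[0])%6.283-np.pi-.29)
"
```

```text
[ 0.4546 -0.228   0.1368] [3.1408 0.0022 2.0239] [ 0.7866  0.5252 -0.5835  1.9697  0.4129  0.763   0.4146] [ 0.0657 -2.3793  7.0996] 0.049585566404874035
0.13004879314848225 8.964227654933987e-05
```

Request:
play_rows([
  [0.003, 0, 0, 0, 0, 0, 1],
  [0.006, 0, 0, 0, 0, 0, 1],
  [0.006, 0, 0, 0, 0, 0, 1],
])

```text
clock: 16.3
position: [0.4538, -0.2263, 0.1369]
tool_rot: [3.14, 0.004, 2.023]
force: [5.0, -10.4, 0.8]
grip_width: 0.0497
finger_force: 27.1
```

Request:
play_rows([
  [-0.003, 0, 0, 0, 0, 0, 1],
  [-0.003, 0, 0, 0, 0, 0, 1],
  [-0.003, 0, 0, 0, 0, 0.06, 1],
  [-0.003, 0, 0, 0, 0, 0.12, 1],
  [-0.003, 0, 0.001, 0, 0, 0.18, 1],
  [-0.003, 0, 0.0015, 0, 0, 0.24, 1],
  [-0.003, 0, 0.002, 0, 0, 0.3, 1],
  [-0.003, 0, 0.0025, 0, 0, 0.36, 1],
  [-0.003, 0, 0.003, 0, 0, 0.42, 1],
  [-0.003, 0, 0.003, 0, 0, 0.48, 1],
], newtons=90)

```text
clock: 17.3
position: [0.4539, -0.2268, 0.1356]
tool_rot: [3.139, 0.001, 1.014]
force: [-2.1, -4.2, 8.4]
grip_width: 0.0485
finger_force: 91.9
```

```bash
python3 -c "
from h import *
np.set_printoptions(precision=4,suppress=True)
s=observe();p=s['position'];print(p,s['tool_rot'],s['qpos'],s['force'],s['moment'],s['grip_width'])
"
```

```text
[ 0.4539 -0.2268  0.1356] [3.1391 0.0006 1.0139] [ 0.5929  0.4858 -0.3243  1.9833  0.2334  0.7054 -0.4317] [-2.1273 -4.2302  8.435 ] [-0.8952  0.5303  0.3069] 0.04845841181895771
```

Request:
play_rows([
  [0, 0, 0, 0, 0, 0.06, 1],
  [0, 0, 0.0005, 0, 0, 0.12, 1],
  [0, 0, 0.001, 0, 0, 0.18, 1],
  [0, 0, 0.0015, 0, 0, 0.24, 1],
  [0, 0, 0.002, 0, 0, 0.3, 1],
  [0, 0, 0.0025, 0, 0, 0.36, 1],
  [0, 0, 0.003, 0, 0, 0.42, 1],
  [0, 0, 0.0035, 0, 0, 0.48, 1],
  [0, 0, 0.004, 0, 0, 0.54, 1],
  [0, 0, 0.0045, 0, 0, 0.6, 1],
])

```text
clock: 18.3
position: [0.4539, -0.2265, 0.1334]
tool_rot: [3.141, -0.002, -0.242]
force: [-4.1, -1.1, 17.0]
grip_width: 0.0481
finger_force: 92.3
```

```bash
python3 -c "
from h import *
np.set_printoptions(precision=4,suppress=True)
s=observe();p=s['position'];print(p,s['tool_rot'],s['qpos'],s['force'],s['moment'],s['grip_width'])
"
```

```text
[ 0.4539 -0.2265  0.1334] [ 3.141  -0.0021 -0.2424] [ 0.34    0.4752  0.0075  1.9982 -0.0049  0.666  -1.4626] [-4.0831 -1.0797 16.9585] [-0.3353  0.9231  0.3081] 0.048099597203008757
```

Request:
play_rows([
  [0, 0, 0, 0, 0, 0.06, 1],
  [0, 0, 0.0005, 0, 0, 0.12, 1],
  [0, 0, 0.001, 0, 0, 0.18, 1],
  [0, 0, 0.0015, 0, 0, 0.24, 1],
  [0, 0, 0.002, 0, 0, 0.3, 1],
  [0, 0, 0.0025, 0, 0, 0.36, 1],
  [0, 0, 0.003, 0, 0, 0.42, 1],
  [0, 0, 0.003, 0, 0, 0.45, 1],
  [0, 0, 0.003, 0, 0, 0.45, 1],
])

```text
clock: 19.2
position: [0.4542, -0.2262, 0.1324]
tool_rot: [-3.14, -0.001, -1.182]
force: [-6.5, 3.2, 33.6]
grip_width: 0.0481
finger_force: 94.5
```

```bash
python3 -c "
from h import *
np.set_printoptions(precision=4,suppress=True)
s=observe();p=s['position'];print(p,s['tool_rot'],s['qpos'],s['force'],s['moment'],s['grip_width'])
"
```

```text
[ 0.4542 -0.2262  0.1324] [-3.1395 -0.0015 -1.1822] [ 0.1472  0.493   0.2635  2.0087 -0.2026  0.6618 -2.212 ] [-6.54    3.1854 33.6097] [ 0.2024  1.8107 -0.1525] 0.04805971428740419
```

Request:
play_rows([
  [0, 0, -0.003, 0, 0, 0, 1],
  [0, 0, -0.004, 0, 0, 0, 0.5],
  [0, 0, -0.004, 0, 0, 0, 0],
  [0, 0, -0.004, 0, 0, 0, 0],
  [0, 0, -0.004, 0, 0, 0, 0],
  [0, 0, -0.004, 0, 0, -0.07, 0],
  [0, 0, -0.004, 0, 0, -0.14, 0],
  [0, 0, -0.004, 0, 0, -0.21, 0],
  [0, 0, -0.004, 0, 0, -0.28, 0],
  [0, 0, -0.004, 0, 0, -0.35, 0],
])

```text
clock: 20.2
position: [0.4533, -0.2259, 0.1327]
tool_rot: [3.142, -0.0, -0.441]
force: [0.0, 0.1, -0.9]
grip_width: 0.0852
finger_force: 0.0
```

Request:
play_rows([
  [0, 0, 0, 0, 0, -0.07, 0],
  [0, 0, 0, 0, 0, -0.14, 0],
  [0, 0, 0, 0, 0, -0.21, 0],
  [0, 0, 0, 0, 0, -0.28, 0],
  [0, 0, 0, 0, 0, -0.35, 0],
  [0, 0, 0, 0, 0, -0.42, 0],
  [0, 0, 0, 0, 0, -0.49, 0],
  [0, 0, 0, 0, 0, -0.56, 0],
  [0, 0, 0, 0, 0, -0.63, 0],
  [0, 0, 0, 0, 0, -0.7, 0],
])

```text
clock: 21.2
position: [0.4533, -0.226, 0.1327]
tool_rot: [-3.142, 0.0, 1.025]
force: [0.4, -0.8, -0.2]
grip_width: 0.0852
finger_force: 0.0
```

Request:
play_rows([
  [0, 0, 0, 0, 0, -0.07, 0],
  [0, 0, 0, 0, 0, -0.14, 0],
  [0, 0, 0, 0, 0, -0.21, 0],
  [0, 0, 0, 0, 0, -0.28, 0],
  [0, 0, 0, 0, 0, -0.35, 0],
  [0, 0, 0, 0, 0, -0.42, 0],
  [0, 0, 0, 0, 0, -0.49, 0],
  [0, 0, 0, 0, 0, -0.56, 0],
  [0, 0, 0, 0, 0, -0.63, 0],
  [0, 0, 0, 0, 0, -0.7, 0],
])

```text
clock: 22.2
position: [0.4533, -0.2261, 0.1326]
tool_rot: [-3.141, 0.0, 2.491]
force: [0.3, 0.5, 0.2]
grip_width: 0.0853
finger_force: 0.0
```

```bash
python3 -c "
from h import *
np.set_printoptions(precision=4,suppress=True)
s=observe();p=s['position'];print(p,s['tool_rot'],s['qpos'],s['force'],s['moment'],s['grip_width'])
c=get_calibration('wrist');np.save('w6.npy',c,allow_pickle=True);im=grab_frame('wrist')
cv2.imwrite('pics/w6.png',cv2.resize(im[:,:,::-1],(800,600),interpolation=cv2.INTER_CUBIC))
"
```

```text
[ 0.4533 -0.2261  0.1326] [-3.1414  0.      2.4913] [ 0.8698  0.5594 -0.704   1.9718  0.5044  0.7909  0.7961] [0.261  0.4867 0.1802] [0.0312 0.0401 0.0097] 0.08528538084202142
```

View pics/w6.png

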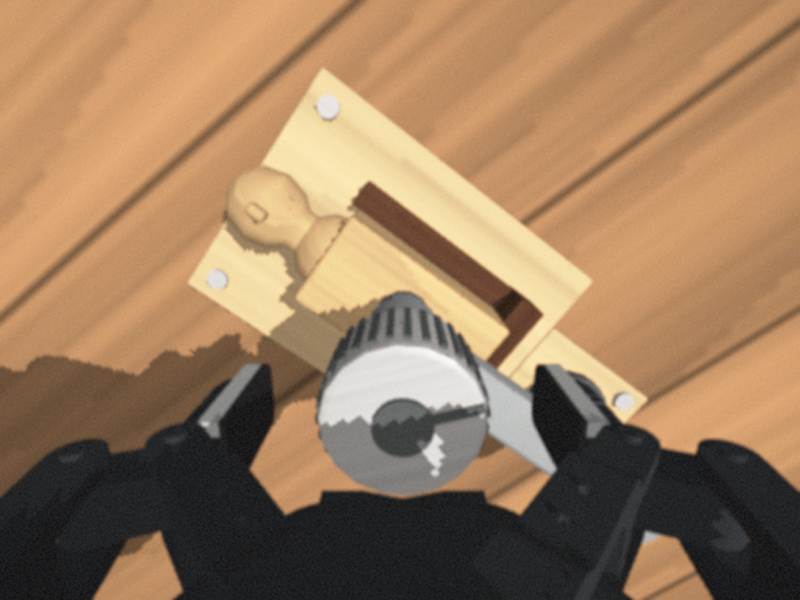

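Request:
play_rows([
  [0, 0, 0.006, 0, 0, 0, 0.3],
  [0, 0, 0.006, 0, 0, 0, 0.6],
  [0, 0, 0.006, 0, 0, 0, 1],
  [0, 0, 0.006, 0, 0, 0, 1],
  [0, 0, 0.006, 0, 0, 0, 1],
  [0, 0, 0.006, 0, 0, 0.05, 1],
  [0, 0, 0.0065, 0, 0, 0.1, 1],
  [0, 0, 0.007, 0, 0, 0.15, 1],
  [0, 0, 0.0075, 0, 0, 0.2, 1],
  [0, 0, 0.0075, 0, 0, 0.25, 1],
], newtons=100)

```text
clock: 23.25
position: [0.4538, -0.2257, 0.1297]
tool_rot: [3.141, 0.001, 1.956]
force: [-3.2, 3.1, 14.4]
grip_width: 0.0483
finger_force: 102.3
```

```bash
cat > o.py <<'E'
from h import *
np.set_printoptions(precision=4,suppress=True)
s=observe();print(s['position'],s['tool_rot'],s['qpos'][[2,6]],s['force'],s['moment'],s['grip_width'],s['clock'])
E
python3 o.py
```

```text
[ 0.4538 -0.2257  0.1297] [3.1412 0.0012 1.9564] [-0.566   0.3426] [-3.2127  3.1121 14.3699] [0.5183 0.9461 0.5274] 0.04833123092687975 23.25
```

Request:
play_rows([
  [0, 0, 0, 0, 0, 0.04, 1],
  [0, 0, 0, 0, 0, 0.08, 1],
  [0, 0, 0.0005, 0, 0, 0.12, 1],
  [0, 0, 0.0005, 0, 0, 0.16, 1],
  [0, 0, 0.001, 0, 0, 0.16, 1],
])

```text
clock: 23.75
position: [0.4542, -0.2256, 0.1296]
tool_rot: [3.14, 0.001, 1.622]
force: [-3.8, 4.2, 25.6]
grip_width: 0.0482
finger_force: 103.3
```

```bash
python3 o.py
```

```text
[ 0.4542 -0.2256  0.1296] [3.1401 0.0012 1.6224] [-0.4802  0.064 ] [-3.8448  4.1684 25.6349] [0.6357 1.3176 0.0189] 0.04820760219544775 23.75
```

Request:
play_rows([
  [0, 0, -0.001, 0, 0, 0.04, 1],
  [0, 0, -0.001, 0, 0, 0.08, 1],
  [0, 0, -0.001, 0, 0, 0.12, 1],
])

```text
clock: 24.05
position: [0.4542, -0.226, 0.1297]
tool_rot: [3.14, 0.001, 1.373]
force: [-0.2, -8.5, 9.0]
grip_width: 0.048
finger_force: 101.9
```

```bash
python3 o.py
```

```text
[ 0.4542 -0.226   0.1297] [3.1396 0.0013 1.3732] [-0.416  -0.1426] [-0.1993 -8.5303  9.0294] [-2.297   0.3825  2.6407] 0.04803482383265681 24.05
```

Request:
play_rows([
  [0, 0, -0.001, 0, 0, 0, 1],
  [0, 0, -0.001, 0, 0, 0, 0.7],
  [0, 0, -0.001, 0, 0, 0, 0],
  [0, 0, -0.001, 0, 0, 0, 0],
  [0, 0, -0.001, 0, 0, 0, 0],
  [0, 0, -0.03, 0, 0, 0, 0],
  [0, 0, -0.08, 0, 0, 0, 0],
  [0, 0, -0.15, 0, 0, 0, 0],
  [0, 0, -0.22, 0, 0, 0, 0],
  [0, 0, -0.26, 0, 0, 0, 0],
])

```text
clock: 25.05
position: [0.4539, -0.2259, 0.2614]
tool_rot: [3.139, 0.0, 1.375]
force: [-0.0, -0.3, -0.1]
grip_width: 0.0855
finger_force: 0.0
```

```bash
python3 o.py; python3 -c "
from h import *
c=get_calibration('wrist');np.save('w7.npy',c,allow_pickle=True);im=grab_frame('wrist')
a=cv2.resize(im[:,:,::-1],(400,300),interpolation=cv2.INTER_AREA);b=cv2.resize(grab_frame('scene')[80:230,80:280,::-1],(400,300))
cv2.imwrite('pics/w7.png',cv2.hconcat([a,b]))
"
```

```text
[ 0.4539 -0.2259  0.2614] [3.1393 0.0004 1.3748] [-0.4818 -0.0263] [-0.0214 -0.3495 -0.0514] [ 0.0534  0.0058 -0.0498] 0.08549350307665235 25.05
```

View pics/w7.png

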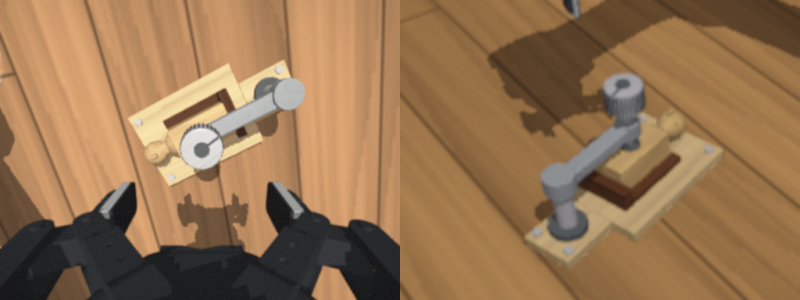

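The pad sits on the block, the arm is in line with the jig, and the figure is still against the fences. The last turn met a dead stop at 2.6 N m.

```bash
python3 -c "
from workcell import *
print(job_done())"
```

```text
the job is handed in; nothing more can be done
None
```

The job is handed in at about 25 s of the 72 s: the figure is seated against both fences, the arm is at its stop, the knob was turned clockwise to its dead stop, and the gripper is open and clear; the judge gave no verdict, and I had no reading of the pad force itself.

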